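# Lever up a stuck carousel base with a pry bar

### The arm

A 6-joint arm with a two-finger parallel gripper is mounted at the origin on the work surface. World frame = base frame: x ahead of the robot, y to its left, z up, the work surface at z = 0. Lengths are in m, angles in rad, forces in N, time in s.
With the tool pointing down it reaches from about 0.35 to 0.975 m from the base axis. Payload 17.4 kg.
Tool frame: the origin (TCP) lies on the centre line of the jaws, within the pads' length; the fingertips stand 14 mm ahead of it and the grasp point (between the pads) lies 5 mm behind it; z points along the fingers, x is the direction in which the jaws open and shut, and the axes are right-handed (so a half turn about z gives the same grasp; the last joint's range is limited). The gripper opens to 85 mm and grips with 20 to 120 N. Pads are 22 mm wide; open, the fingers measure 114 mm over their backs; the gripper's body (76 mm by 85 mm) begins 54 mm behind the grasp point. The pads swing forward as they close: fully open they stand 13 mm farther back than shut.
Start: joints at [1.264, 0.116, 1.442, -0, 1.584, -0.038], TCP at [0.179, 0.651, 0.245] pointing down, gripper open.
Joint ranges: [-2.83, 2.83], [-0.83, 2.19], [0.07, 2.5], [-1.14, 4.28], [0.01, 3], [-2.97, 2.97]. Speed limits (rad/s): [1.89, 1.89, 2.22, 3.14, 3.14, 3.14].

### API

Orientations are given as a unit quaternion [w, x, y, z].
In Python, from rig import robot gives the robot as it stands. The module is installed in compiled form; this text tells all that it offers.
- The arm moves only by the tool move_arm, never from a script. Its argument "moves" is a list that holds one entry, the list of rows, each a list of 5 numbers: the closure, from 0 (fully open) to 1 (shut), then the shift along the tool's x, y, z in mm, then the turn about the tool's z in rad. A call has 1 to 10 rows; each row is the pose to reach, as a shift and turn from the pose measured when the call began, along the tool's axes at that moment; what a row does not reach only later rows make up. A row lasts 1/8 s, in which the tool goes at most 62.5 mm and 10.7 degrees, less where a joint would pass 70% of its speed; a pose out of reach is approached as far as the arm can. A call with a gripper value outside its range is refused whole. The fingers move at their own pace and stop on an object; the grip force is fixed at half the most. Time passes only in rows, so rows that repeat a pose let the fingers close. It gives the time, the measured TCP pose, the force and the opening at its end, in the units of the state.
- robot.get_obs(): the state, without advancing time (a new reading comes with each control period).
- robot.grab_frame(name): name is "scene" or "top" or "wrist"; returns the picture (400x640x3 uint8, red, green, blue); there is no depth.
- robot.get_calibration(name): a dict with "vfov" (degrees; the focal length in pixels is half the picture's height over the tangent of half this angle, whatever the lens; pixels are square), "cx", "cy" (the principal point, pixels), "extrinsics" (4x4, takes a point from world to camera coordinates); the wrist camera has in their place "tool_from_camera" (4x4, takes a point from camera to tool coordinates, whose origin is the TCP and whose axes are the tool frame's). Camera axes: x right, y down, z forward; pixel columns grow to the right and rows downward; lengths in m; the calibration is good to about 2 mm. The wrist camera is an equidistant fisheye: a pixel r from the principal point sees the ray r / f radians off the axis. A picture is of the moment at which its call begins: read the wrist's pose just before it. get_calibration takes no time and is no camera call.
- robot.finish_job(): hands the job in, once; it reports no verdict.
The state is a dict: "time_s": time; "joints": joint angles; "qvel": joint speeds; "effort": joint torques, N m; "tcp_pos": TCP position; "orientation": TCP orientation; "wrist_force": force on the tool from outside, world axes, zero at the start; "ft_torque": the same for the moment, N m; "gripper_width": finger opening in m.
Only numpy, scipy, OpenCV 4.12 (cv2) and the standard library are available. Lean on these libraries where they do the work, as an engineer would, in place of code of your own. Each camera call takes 0.05 s, during which the arm holds its last target. There are 200 camera calls.

### The job

The heavy carousel base of the bench analyser has stuck down on its plinth. Take the pry bar with the square handle, lay it across the rod of the fulcrum block with its tip under the base's overhanging edge, then press the handle down to the bench, or nearly so, so that the base is levered up. Leave the bar lying there and keep the gripper off the base: only the bar may lift it.

Things in the scene. Friction and masses are not known exactly. Their poses are not given: they have to be found in the camera images.
- pry_bar_grip (a point): Pry bar, loose, flat on the bench, 280 mm, 0.42 kg: black square handle 26 x 26 mm, then a flat steel blade 18 mm wide, 10 mm thick, its last 40 mm 6 mm thick (the round-handled screwdriver is a bystander). Point: on its centre line, half-way up, 13 mm over the bench, near the balance point. x to the blade's tip: handle from x = -90 to +30 mm, blade +30 to +190 mm, centred on y = z = 0. z up.
- fulcrum_top (a point): Fixed steel fulcrum block: a level rod 20 mm thick between two cheeks 46 mm apart, 16 mm higher than the rod. Point: middle of the rod's top, 90 mm over the bench. x points across the rod to the base (as the bar's tip must), y along the rod, z up. The bar's tip should stop about 65 mm past it. Let go there, the tail-heavy bar sinks at the handle (end some 30 mm) till the tip touches the base.
- lip_edge (a point): Middle of the carousel base's lower front edge: a white plate 260 mm wide, 280 deep, 28 thick with a round grey cover, on a white plinth whose face lies 40 mm behind this edge. 35 to 45 mm past the rod; 108 mm over the bench when down, open below. x points level into the base, y along the edge, z up. About 35 N lifts the edge; pressing the bar 185 mm behind the rod, 15 to 20 N.
- carousel (a joint): Hinge of the carousel base along its far edge, 280 mm from the front edge. 0 is down on the plinth; grows as the front edge rises (0.03 rad is about 8 mm there). It is stiff, so the base stays at the height it has been levered to. With the bar's handle pressed down to the bench it reaches about 0.05 rad.
There are look-alikes about, which are no part of the job. Leave any orange look-alike of the part that bears fulcrum_top alone.

How it is judged:
On the way, in this order (a step that is already met when the one before it is completed fails the run):
1. the bar lies across the fulcrum rod with its tip under the base's edge, the base still down (x of pry_bar_grip in the frame of fulcrum_top between -0.145 and -0.095 m and y of pry_bar_grip in the frame of fulcrum_top between -0.045 and 0.045 m and z of pry_bar_grip in the frame of fulcrum_top between -0.06 and 0.04 m and angle between the x axis of pry_bar_grip and the x axis of fulcrum_top, either way round below 0.4 rad and value of joint carousel below 0.012 rad), for 0.2 s.
2. the base is levered up by the bar (value of joint carousel above 0.018 rad and contact force between pry_bar and carousel above 3 N), for 0.2 s.
At the end, for the whole second after the job is handed in: The base's front edge stands at least about 5 mm up (hinge over 0.018 rad) and stays there, and the pry bar is left at rest across the fulcrum rod, pointing at the base (value of joint carousel above 0.018 rad and x of pry_bar_grip in the frame of fulcrum_top between -0.155 and -0.07 m and angle between the x axis of pry_bar_grip and the x axis of fulcrum_top, either way round below 0.6 rad and linear speed of pry_bar below 0.02 m/s); the robot touches nothing.
It fails at once if the gripper or arm pushes on the carousel base (over 3 N) (contact force between the arm and carousel above 3 N).
It fails at once if the fingers push on the carousel base (over 3 N) (contact force between the fingers and carousel above 3 N).
It also fails if it takes over 48 s, if anything falls off the work surface, if the arm or the gripper's body presses on something with over 40 N, if the wrist force passes 120 N, or if a joint passes its speed limit or range.

## Working session

There is one attempt and no reset: what is moved stays moved. The work goes in short steps, Python scripts to look and compute and a tool call to move; the robot and the scene stay as the last step left them, time stands still between calls to the robot, and variables do not carry over. Pictures are saved under pics/ and viewed, about 8 in all and at most 12, crops included, and the job is handed in when it is done.

Besides the shell and the picture viewer there is one more tool, called as a command line: name --argument value ..., lists and objects as JSON in quotes. move_arm: Moves the arm, as the interface text tells. Its arguments: {"type":"object","properties":{"moves":{"type":"array","items":{"type":"array","items":{"type":"array","items":{"type":"number"}}}}},"required":["moves"]}

```bash
mkdir -p pics && cat > h.py <<'E'
import numpy as np, cv2
from scipy.spatial.transform import Rotation as R
from rig import robot
def ray(name,u,v,obs=None):
    c=robot.get_calibration(name); f=200/np.tan(np.radians(c["vfov"]/2))
    d=np.array([u-c["cx"],v-c["cy"]],float)
    if name=="wrist":
        r=np.linalg.norm(d); t=r/f
        k=np.array([*(d/max(r,1e-9)*np.sin(t)),np.cos(t)])
        T=np.eye(4); q=obs["orientation"]; T[:3,:3]=R.from_quat([q[1],q[2],q[3],q[0]]).as_matrix(); T[:3,3]=obs["tcp_pos"]
        M=T@np.array(c["tool_from_camera"])
    else:
        k=np.array([*(d/f),1.]); M=np.linalg.inv(np.array(c["extrinsics"]))
    return M[:3,3],M[:3,:3]@k
def atz(name,u,v,z,obs=None):
    o,d=ray(name,u,v,obs); return (o+d*(z-o[2])/d[2]).round(4)
def toolm(obs):
    q=obs["orientation"]; return R.from_quat([q[1],q[2],q[3],q[0]]).as_matrix()
E
python3 - <<'E'
from h import *
print(robot.get_obs())
for n in("scene","top"):
    im=robot.grab_frame(n); cv2.imwrite(f"pics/{n}0.png",im[:,:,::-1]); c=robot.get_calibration(n); M=np.linalg.inv(np.array(c["extrinsics"])); print(n,c["vfov"],c["cx"],c["cy"],M.round(3))
E
```

```text
{'time_s': 0.0, 'joints': array([ 1.26422085e+00,  1.16506349e-01,  1.44226604e+00,  2.69614791e-05,
        1.58401626e+00, -3.78246344e-02]), 'qvel': array([ 0.00185704, -0.00077617, -0.0008332 , -0.00013775,  0.00098706,
       -0.00063524]), 'effort': array([-3.12990589e-03, -7.31950736e+01, -6.32541060e+01, -1.95108264e-04,
        5.89560761e-03, -6.30183035e-05]), 'tcp_pos': array([0.17919505, 0.65059634, 0.24454796]), 'orientation': array([ 3.33114696e-04,  7.95464189e-01,  6.06000303e-01, -4.96805917e-04]), 'wrist_force': array([-0.23033139, -0.44862588,  0.09470898]), 'ft_torque': array([-0.02115893, -0.01551536, -0.02877067]), 'gripper_width': 0.08531693396474528}
scene 45.24970325619045 320.8274293368012 196.11080305210933 [[ 0.822  0.451 -0.347  1.002]
 [ 0.569 -0.649  0.505 -0.739]
 [ 0.003 -0.612 -0.791  1.255]
 [ 0.     0.     0.     1.   ]]
top 50.636581225978944 327.4151184672324 194.6570063693136 [[-0.006 -0.994  0.106  0.378]
 [-1.     0.005 -0.004 -0.004]
 [ 0.004 -0.106 -0.994  1.107]
 [ 0.     0.     0.     1.   ]]
```

View pics/top0.png

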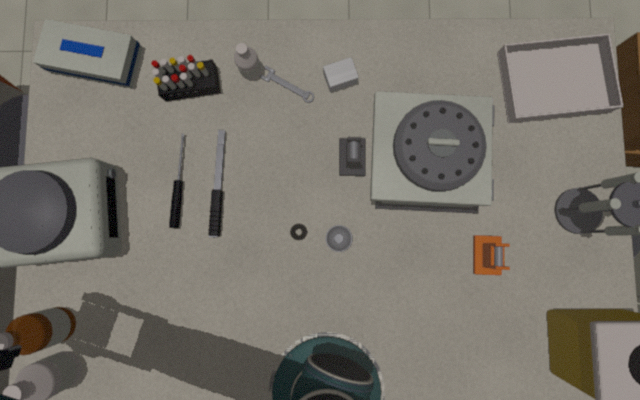

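View pics/scene0.png

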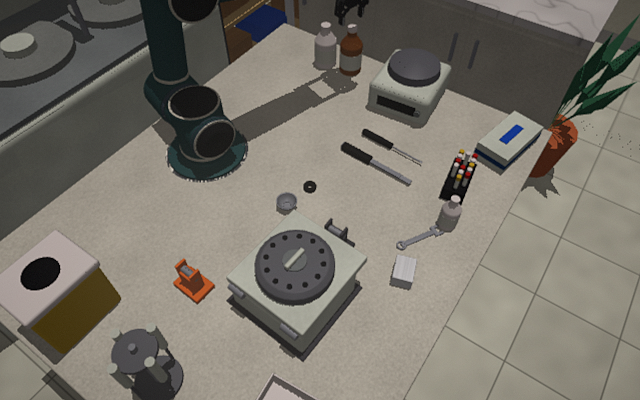

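Candidates: long flat-bladed bar at top (216,235)→(222,130), screwdriver at (175,225)→(183,135); grey fulcrum at (352,157), orange look-alike at (490,255). I choose the wider flat-bladed bar and the grey block by the base. Next I check both in one crop.

```bash
python3 - <<'E'
from h import *
im=cv2.imread("pics/top0.png")
a=cv2.resize(im[115:245,160:240],None,fx=4.5,fy=4.5,interpolation=cv2.INTER_CUBIC)
b=cv2.resize(im[115:215,330:400],None,fx=5.85,fy=5.85,interpolation=cv2.INTER_CUBIC)
b=b[:585,:409]; a=a[:585,:360]
print(a.shape,b.shape)
cv2.imwrite("pics/c1.png",np.hstack([a,b]))
E
```

```text
(585, 360, 3) (585, 409, 3)
```

View pics/c1.png

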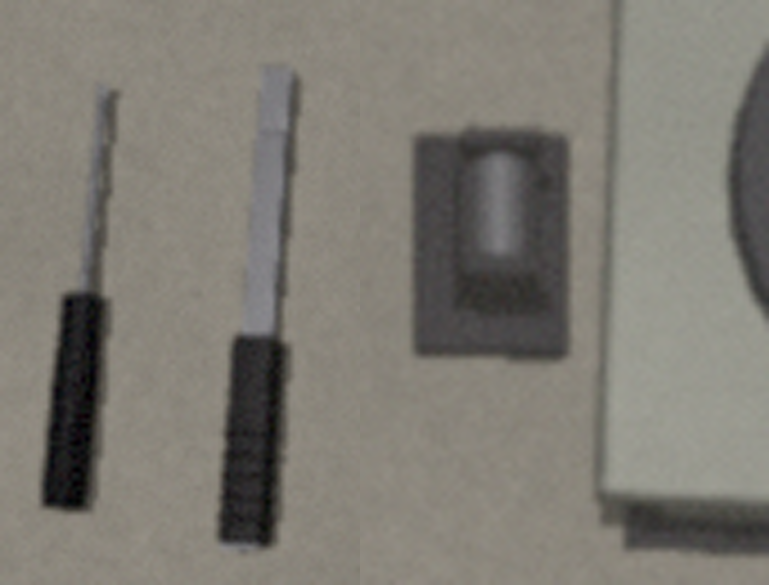

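The crop shows the flat-bladed bar with its square handle (right tool) and the grey fulcrum with a shiny rod, ends at crop (500,150) and (500,258), base's front edge at crop x≈605.

```bash
python3 - <<'E'
from h import *
A=lambda x,y,z: atz("top",x/4.5+160,y/4.5+115,z)
B=lambda x,y,z: atz("top",(x-360)/5.85+330,y/5.85+115,z)
e,f,t=A(247,542,.026),A(259,338,.026),A(278,68,.016)
print("bar",e,f,t,np.linalg.norm((t-e)[:2]),np.linalg.norm((f-e)[:2]))
d=(t-e)[:2];d/=np.linalg.norm(d);print("dir",d,np.arctan2(d[1],d[0]),"grip",e[:2]+d*.09, t[:2]-d*.19)
print("rod",B(500,150,.08),B(500,258,.09),"farcheek top in",B(500,148,.106),B(500,264,.106), "plate",B(415,133,.01),B(568,133,.01),B(568,357,.01),B(415,357,.01))
print("edge top",B(620,5,.136),B(605,490,.136), "far corners",atz("top",491,207,.136),atz("top",494,95,.136), atz("top",375,94,.136),atz("top",372,203,.136))
o=robot.get_obs();print(toolm(o).round(3))
E
```

```text
bar [0.391  0.2784 0.026 ] [0.5071 0.2742 0.026 ] [0.6675 0.2691 0.016 ] 0.2766563572376387 0.11617594415368439
dir [ 0.99943483 -0.03361571] -0.03362204472336045 grip [0.48094913 0.27537459] [0.47760738 0.27548698]
rod [ 0.6223 -0.0746  0.08  ] [ 0.5739 -0.0733  0.09  ] farcheek top in [ 0.6169 -0.0728  0.106 ] [ 0.5683 -0.0722  0.106 ] plate [ 0.6469 -0.041   0.01  ] [ 0.6466 -0.1103  0.01  ] [ 0.5441 -0.1087  0.01  ] [ 0.5445 -0.0401  0.01  ]
edge top [ 0.6683 -0.1199  0.136 ] [ 0.472  -0.1105  0.136 ] far corners [ 0.4514 -0.385   0.136 ] [ 0.7177 -0.4046  0.136 ] [ 0.7215 -0.1221  0.136 ] [ 0.4621 -0.1106  0.136 ]
[[ 0.266  0.964 -0.   ]
 [ 0.964 -0.266 -0.001]
 [-0.001 -0.    -1.   ]]
```

move_arm --moves '[[[0,-282,389,105,-0.235],[0,-282,389,105,-0.235],[0,-282,389,105,-0.235],[0,-282,389,105,-0.235],[0,-282,389,105,-0.235],[0,-282,389,105,-0.235],[0,-282,389,105,-0.235],[0,-282,389,105,-0.235],[0,-282,389,105,-0.235],[0,-282,389,105,-0.235]]]'

```text
time_s: 1.35
tcp_pos: [0.4792, 0.2754, 0.1399]
orientation: [0.0, 0.719, 0.695, -0.001]
wrist_force: [-0.4, 0.5, 0.3]
gripper_width: 0.0855
```

```bash
python3 - <<'E'
from h import *
o=robot.get_obs(); im=robot.grab_frame("wrist"); cv2.imwrite("pics/w1.png",im[:,:,::-1])
np.savez("o1.npz",orientation=o["orientation"],tcp_pos=o["tcp_pos"])
print(o["time_s"],o["tcp_pos"],toolm(o).round(3),o["joints"].round(3))
E
```

```text
1.35 [0.47917632 0.27542592 0.13985336] [[ 0.034  0.999 -0.001]
 [ 0.999 -0.034 -0.001]
 [-0.001 -0.001 -1.   ]] [ 4.760e-01 -1.020e-01  1.833e+00 -1.000e-03  1.412e+00 -1.061e+00]
```

View pics/w1.png

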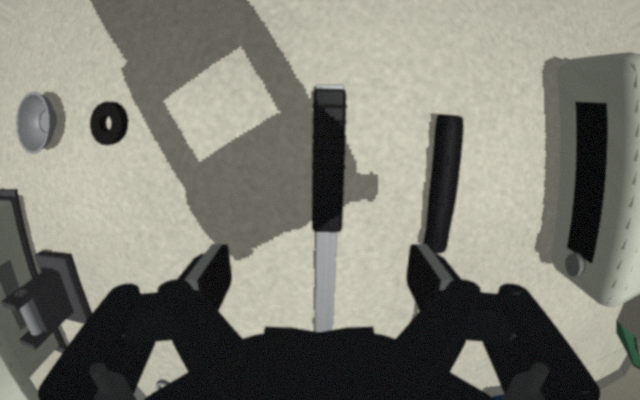

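Wrist view: handle from (329,89) to (327,231), centred between the jaws; screwdriver clear at the right (445,180). Fulcrum at left edge.

```bash
python3 - <<'E'
from h import *
o=np.load("o1.npz")
e,f=atz("wrist",330,90,.026,o),atz("wrist",327,231,.026,o)
print(e,f,np.linalg.norm(f-e),np.degrees(np.arctan2(*(f-e)[[1,0]])), e+(f-e)*.75)
E
```

```text
[0.3933 0.2872 0.026 ] [0.5084 0.2814 0.026 ] 0.11524604114675695 -2.8847495362545867 [0.479625 0.28285  0.026   ]
```

move_arm --moves '[[[0,5,0,122,0.01],[0,5,0,122,0.01],[0,5,0,122,0.01],[0,5,0,122,0.01],[1,5,0,122,0.01],[1,5,0,122,0.01],[1,5,0,122,0.01],[1,5,0,122,0.01],[1,5,0,122,0.01],[1,5,0,122,0.01]]]'

```text
time_s: 2.65
tcp_pos: [0.4795, 0.281, 0.019]
orientation: [0.0, 0.722, 0.692, 0.0]
wrist_force: [-1.7, 0.3, 8.4]
gripper_width: 0.0246
```

move_arm --moves '[[[1,0,0,-100,0],[1,0,0,-160,0],[1,-185,127,-160,1.563],[1,-185,127,-160,1.563],[1,-185,127,-160,1.563],[1,-185,127,-160,1.563],[1,-185,127,-160,1.563],[1,-185,127,-160,1.563],[1,-185,127,-160,1.563],[1,-185,127,-160,1.563]]]'

```text
time_s: 3.9
tcp_pos: [0.5979, 0.0906, 0.1784]
orientation: [0.0, 1.0, 0.01, -0.0]
wrist_force: [-0.6, 0.2, -4.5]
gripper_width: 0.0245
```

move_arm --moves '[[[1,0,0,0,0.1],[1,0,0,0,0.1]]]'

```text
time_s: 4.15
tcp_pos: [0.5977, 0.0905, 0.1779]
orientation: [0.0, 0.999, -0.039, -0.001]
wrist_force: [0.6, 0.3, -3.9]
gripper_width: 0.0246
```

```bash
python3 - <<'E'
from h import *
o=robot.get_obs(); im=robot.grab_frame("wrist"); cv2.imwrite("pics/w2.png",im[:,:,::-1])
np.savez("o2.npz",orientation=o["orientation"],tcp_pos=o["tcp_pos"])
print(o["time_s"],o["tcp_pos"],toolm(o).round(3),o["joints"].round(3),o["gripper_width"],o["wrist_force"],o["ft_torque"])
im=robot.grab_frame("top")[:,:,::-1]; cv2.imwrite("pics/t2.png",im)
cv2.imwrite("pics/t2c.png",cv2.resize(im[110:230,240:400],None,fx=5,fy=5,interpolation=cv2.INTER_CUBIC))
E
```

```text
4.15 [0.59769237 0.09047842 0.1779415 ] [[ 0.997 -0.078 -0.002]
 [-0.078 -0.997 -0.   ]
 [-0.002  0.    -1.   ]] [ 0.108 -0.01   1.682 -0.     1.471  0.187] 0.024551655583776606 [ 0.58030867  0.30171261 -3.91635258] [0.00986785 0.04060742 0.03000946]
```

View pics/t2c.png

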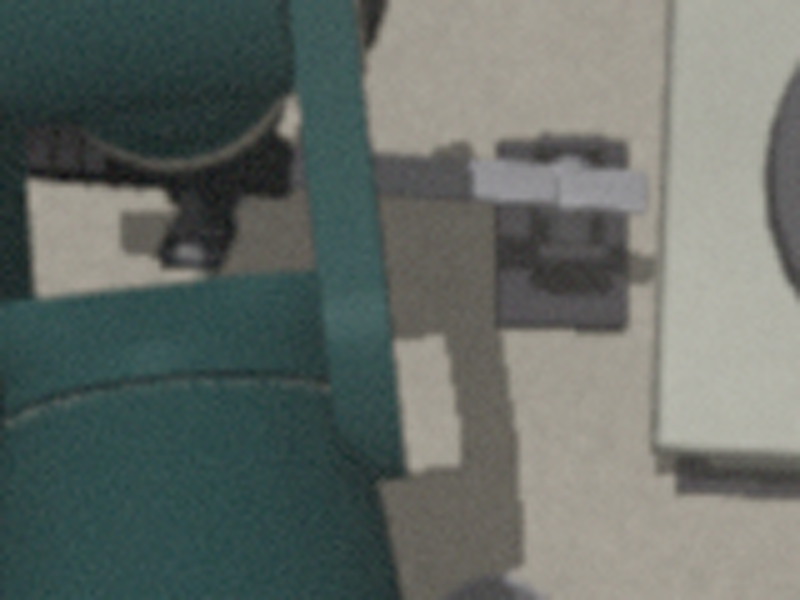

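View pics/w2.png

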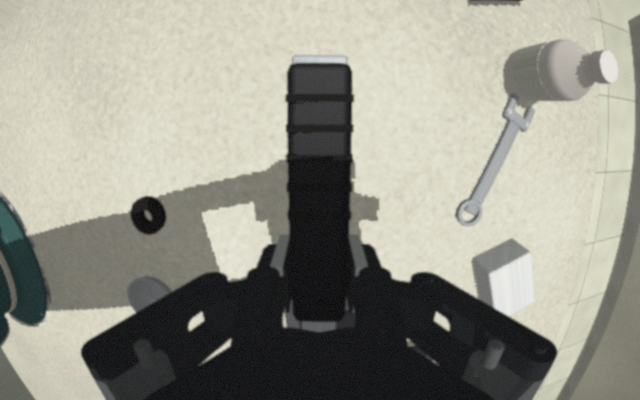

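Top view: bar's tip at crop (646,191), the step at (558,183), over the fulcrum and short of the base's edge; handle well held (wrist view: handle square in the jaws).

```bash
python3 - <<'E'
from h import *
B=lambda x,y,z: atz("top",x/5+240,y/5+110,z)
t,s,m=B(646,191,.175),B(558,183,.176),B(476,179,.177)
print(t,s,m,np.linalg.norm(t-s),np.degrees(np.arctan2(*(t-m)[[1,0]])))
o=np.load("o2.npz");M=toolm(o);print("pred tip",o["tcp_pos"]-M[:,1]*-.19*-1 if 0 else o["tcp_pos"]+.19*M[:,1])
print("plate",[B(*p,.01) for p in((497,140),(627,142),(627,327),(497,325))])
print("edge",B(668,5,.136),B(656,450,.136))
w=atz("wrist",320,60,.185,o);print("handle end",w)
E
```

```text
[ 0.5822 -0.1021  0.175 ] [ 0.5859 -0.0626  0.176 ] [ 0.5876 -0.0258  0.177 ] 0.03968551372982337 -94.04825925391698
pred tip [ 0.58279189 -0.09893638  0.17802686]
plate [array([ 0.6462, -0.041 ,  0.01  ]), array([ 0.6448, -0.1099,  0.01  ]), array([ 0.5458, -0.1084,  0.01  ]), array([ 0.5472, -0.0402,  0.01  ])]
edge [ 0.6801 -0.1181  0.136 ] [ 0.4691 -0.1088  0.136 ]
handle end [0.6057 0.1792 0.185 ]
```

move_arm --moves '[[[1,3,-3,0,-0.043],[1,3,-3,40,-0.043],[1,3,-3,60,-0.043],[1,3,-3,71,-0.043],[1,3,-3,72,-0.043],[1,3,-3,72,-0.043]]]'

```text
time_s: 5.0
tcp_pos: [0.6014, 0.0933, 0.1072]
orientation: [0.0, 1.0, -0.017, 0.0]
wrist_force: [0.2, 0.9, -2.5]
gripper_width: 0.0249
```

```bash
python3 - <<'E'
from h import *
o=robot.get_obs(); print(o["time_s"],o["tcp_pos"],toolm(o).round(3),o["wrist_force"],o["ft_torque"])
im=robot.grab_frame("top")[:,:,::-1]; s=robot.grab_frame("scene")[:,:,::-1]
a=cv2.resize(im[125:185,310:390],None,fx=5,fy=5,interpolation=cv2.INTER_CUBIC)
b=cv2.resize(s[190:250,300:380],None,fx=5,fy=5,interpolation=cv2.INTER_CUBIC)
cv2.imwrite("pics/t3c.png",np.hstack([a,b]))
E
```

```text
5.0 [0.6014023  0.09329417 0.10720123] [[ 0.999 -0.033  0.   ]
 [-0.033 -0.999 -0.   ]
 [ 0.     0.    -1.   ]] [ 0.15993064  0.87602341 -2.50546713] [-0.00135569  0.03779101  0.01168393]
```

View pics/t3c.png

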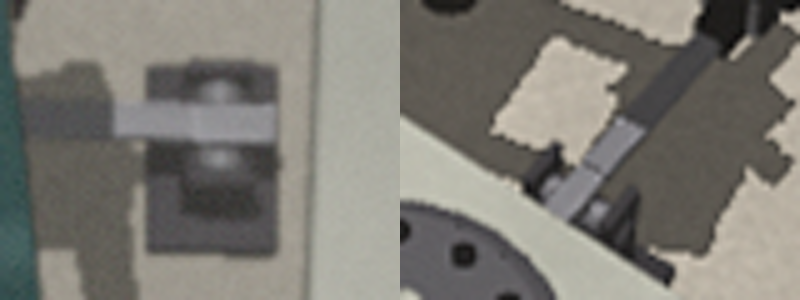

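Bar lies between the cheeks, tip about 27 mm past the rod (tip at crop x 277, rod x 217), gap to the base still open. Advance 39 mm.

move_arm --moves '[[[1,0,10,1,0],[1,0,20,1,0],[1,-1,30,1,0],[1,-1,39,1,0],[1,-1,39,1,0]]]'

```text
time_s: 5.72
tcp_pos: [0.5991, 0.0536, 0.1063]
orientation: [0.0, 1.0, -0.017, 0.0]
wrist_force: [0.5, -0.1, -4.4]
gripper_width: 0.0249
```

```bash
python3 - <<'E'
from h import *
o=robot.get_obs(); print(o["time_s"],o["tcp_pos"],toolm(o).round(3),o["wrist_force"],o["ft_torque"],o["joints"].round(3))
im=robot.grab_frame("top")[:,:,::-1]; s=robot.grab_frame("scene")[:,:,::-1]
a=cv2.resize(im[125:185,310:390],None,fx=5,fy=5,interpolation=cv2.INTER_CUBIC)
b=cv2.resize(s[190:250,300:380],None,fx=5,fy=5,interpolation=cv2.INTER_CUBIC)
cv2.imwrite("pics/t4c.png",np.hstack([a,b]))
E
```

```text
5.725 [0.59909742 0.05361003 0.10630112] [[ 0.999 -0.034  0.   ]
 [-0.034 -0.999 -0.   ]
 [ 0.     0.    -1.   ]] [ 0.53468829 -0.0603614  -4.36452611] [ 0.03385232 -0.00238297  0.00185104] [ 0.047  0.029  1.762 -0.     1.35   0.081]
```

View pics/t4c.png

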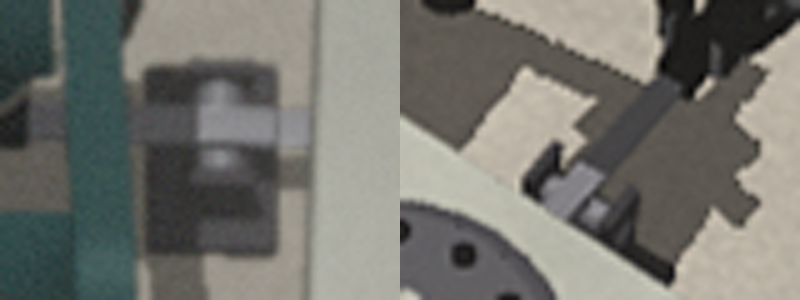

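The tip has gone under the base's edge (bar passes out of view at crop x≈310), no contact force. Lower 4 mm, then release and rise.

move_arm --moves '[[[1,0,0,4,0],[1,0,0,4,0],[1,0,0,4,0],[0.3,0,0,4,0],[0.3,0,0,4,0],[0.3,0,0,4,0],[0.3,0,0,4,0],[0.3,0,0,-40,0],[0.3,0,0,-80,0],[0.3,0,0,-80,0]]]'

```text
time_s: 7.08
tcp_pos: [0.6003, 0.0544, 0.19]
orientation: [-0.0, 1.0, -0.017, 0.003]
wrist_force: [-0.0, -0.2, -1.3]
gripper_width: 0.0602
```

```bash
python3 - <<'E'
from h import *
o=robot.get_obs(); print(o["time_s"],o["tcp_pos"],o["gripper_width"],o["wrist_force"])
w=robot.grab_frame("wrist")[:,:,::-1]
np.savez("o5.npz",orientation=o["orientation"],tcp_pos=o["tcp_pos"])
im=robot.grab_frame("top")[:,:,::-1]
s=robot.grab_frame("scene")[:,:,::-1]
a=cv2.resize(im[110:200,270:390],(400,300),interpolation=cv2.INTER_CUBIC)
b=cv2.resize(s[165:255,300:420],(400,300),interpolation=cv2.INTER_CUBIC)
c=cv2.resize(w[0:240,160:480],(400,300))
cv2.imwrite("pics/t5c.png",np.vstack([np.hstack([a,b]),np.hstack([c,c*0])]))
E
```

```text
7.075 [0.60026019 0.05435296 0.18997935] 0.060207441038619844 [-0.02174955 -0.19988669 -1.31875528]
```

View pics/t5c.png

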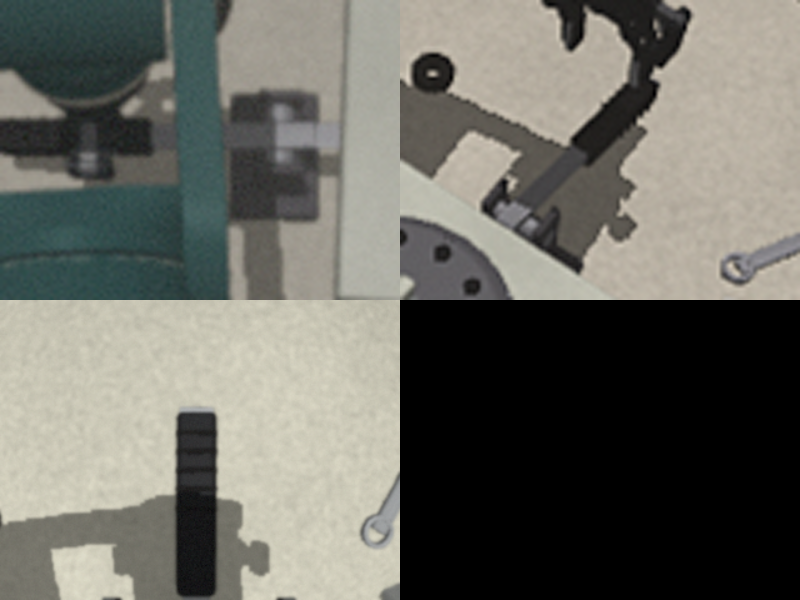

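The bar lies on the rod with its handle sunk a little (handle end at wrist crop (197,411), centred), tip still under the edge. Now close the fingers and go over the handle 185 mm behind the rod.

move_arm --moves '[[[1,-1,-28,0,0],[1,-1,-56,0,0],[1,-1,-56,0,0],[1,-1,-56,30,0],[1,-1,-56,70,0],[1,-1,-56,80,0],[1,-1,-56,85,0],[1,-1,-56,90,0],[1,-1,-56,95,0],[1,-1,-56,100,0]]]'

```text
time_s: 8.48
tcp_pos: [0.6004, 0.11, 0.0867]
orientation: [0.0, 1.0, -0.017, 0.001]
wrist_force: [-2.2, -6.1, 12.5]
gripper_width: 0.0
```

move_arm --moves '[[[1,0,0,4,0],[1,0,0,8,0],[1,0,0,12,0],[1,0,0,16,0],[1,0,0,20,0],[1,0,0,24,0],[1,0,0,27,0],[1,0,0,30,0],[1,0,0,30,0],[1,0,0,30,0]]]'

```text
time_s: 9.72
tcp_pos: [0.6016, 0.1097, 0.0586]
orientation: [0.0, 1.0, -0.017, 0.003]
wrist_force: [-0.1, -3.3, 11.0]
gripper_width: 0.0
```

move_arm --moves '[[[1,0,0,3,0],[1,0,0,6,0],[1,0,0,9,0],[1,0,0,11,0],[1,0,0,12,0],[1,0,0,13,0],[1,0,0,13,0],[1,0,0,13,0]]]'

```text
time_s: 10.72
tcp_pos: [0.6038, 0.1094, 0.0503]
orientation: [0.001, 1.0, -0.017, 0.005]
wrist_force: [-9.1, -6.4, 37.1]
gripper_width: 0.0
```

```bash
python3 - <<'E'
from h import *
o=robot.get_obs(); print(o["time_s"],o["tcp_pos"],o["wrist_force"])
w=robot.grab_frame("wrist")[:,:,::-1]
im=robot.grab_frame("top")[:,:,::-1]
s=robot.grab_frame("scene")[:,:,::-1]
a=cv2.resize(im[110:200,270:390],(400,300),interpolation=cv2.INTER_CUBIC)
b=cv2.resize(s[165:255,300:420],(400,300),interpolation=cv2.INTER_CUBIC)
c=cv2.resize(w[0:240,160:480],(400,300)); d=cv2.resize(s[200:350,220:420],(400,300))
cv2.imwrite("pics/t6c.png",np.vstack([np.hstack([a,b]),np.hstack([c,d])]))
E
```

```text
10.725 [0.60376259 0.10941009 0.0502742 ] [-9.05172829 -6.36008005 37.08647853]
```

View pics/t6c.png

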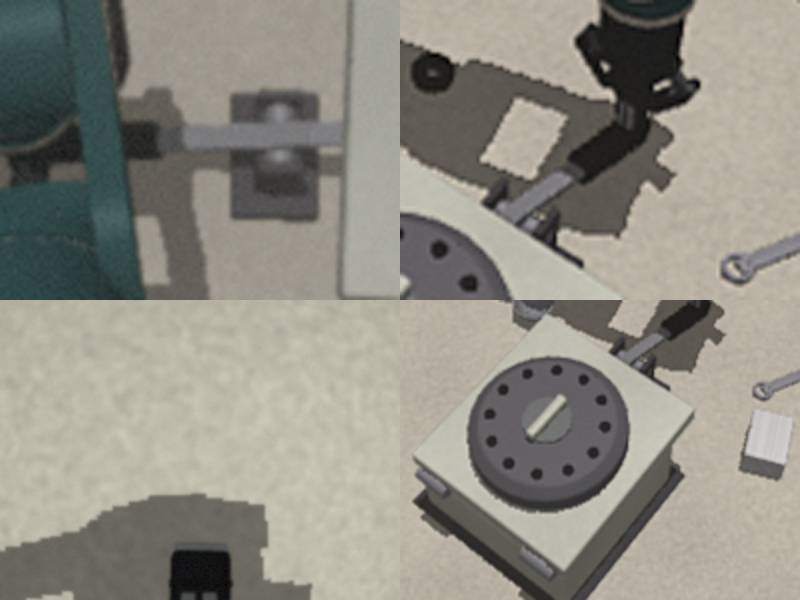

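The handle's end is at the bench (force rose to 37 N, handle top low), the bar sits steep across the rod and the base's front edge has moved up in the scene view. Rise clear and check.

move_arm --moves '[[[1,0,0,-3,0],[1,0,0,-8,0],[1,0,0,-50,0],[1,0,0,-100,0],[1,0,-60,-150,0],[1,0,-60,-150,0],[1,0,-60,-150,0],[1,0,-60,-150,0]]]'

```text
time_s: 11.88
tcp_pos: [0.6037, 0.1688, 0.1984]
orientation: [0.001, 1.0, -0.017, 0.004]
wrist_force: [0.7, 0.8, -0.4]
gripper_width: 0.0004
```

```bash
python3 - <<'E'
from h import *
o=robot.get_obs(); print(o["time_s"],o["tcp_pos"],o["wrist_force"])
w=robot.grab_frame("wrist")[:,:,::-1]
im=robot.grab_frame("top")[:,:,::-1]
s=robot.grab_frame("scene")[:,:,::-1]; s0=cv2.imread("pics/scene0.png")
a=cv2.resize(im[110:200,270:390],(400,300),interpolation=cv2.INTER_CUBIC)
b=cv2.resize(s[165:255,300:420],(400,300),interpolation=cv2.INTER_CUBIC)
c=cv2.resize(s0[205:280,270:370],(400,300),interpolation=cv2.INTER_CUBIC); d=cv2.resize(s[205:280,270:370],(400,300),interpolation=cv2.INTER_CUBIC)
cv2.imwrite("pics/t7c.png",np.vstack([np.hstack([a,b]),np.hstack([c,d])]))
# predicted vs measured shift of the near-right corner for a lift
K=robot.get_calibration("scene");E=np.array(K["extrinsics"]);f=200/np.tan(np.radians(K["vfov"]/2))
pr=lambda p:(lambda q:(q[:2]/q[2]*f+[K["cx"],K["cy"]]).round(1))(E[:3,:3]@p+E[:3,3])
for dz in(0,.005,.014):print(dz,pr(np.array([.7215,-.122,.136+dz])),pr(np.array([.462,-.1106,.136+dz])))
# vertical shift of the front of the plate by phase correlation
g=lambda x:cv2.cvtColor(np.ascontiguousarray(x[225:285,240:330]),cv2.COLOR_BGR2GRAY).astype(np.float32)
print(cv2.phaseCorrelate(g(s0),g(s),cv2.createHanningWindow((90,60),cv2.CV_32F)))
E
```

```text
11.875 [0.60374537 0.16876217 0.19836763] [ 0.66116568  0.83280985 -0.44536613]
0 [364.2 254.6] [289.8 207.6]
0.005 [364.4 253.7] [289.7 206.6]
0.014 [364.6 251.9] [289.6 204.7]
((-1.1694630823349712, -0.5339054221596875), 0.9391619269936173)
```

View pics/t7c.png

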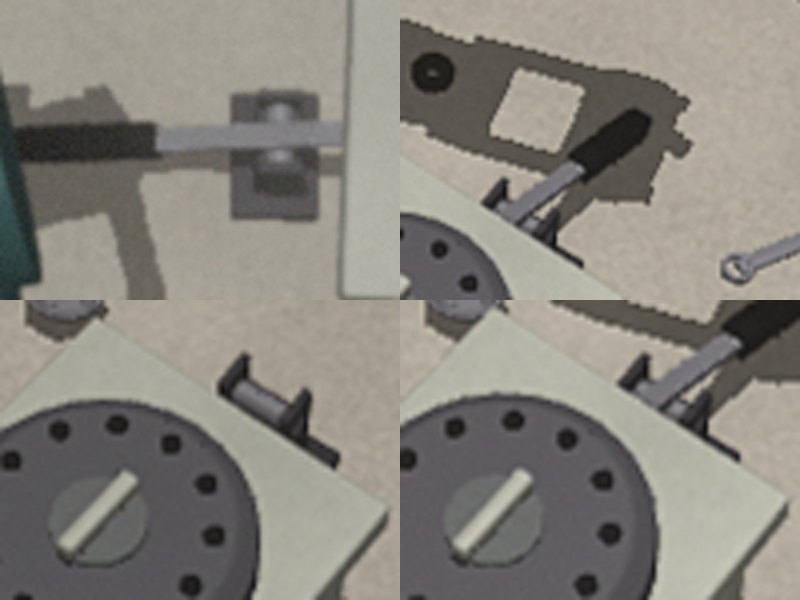

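The bar lies still across the rod. The base's front corners stand about 2 to 3 px higher than at the start (5 mm would be 1 px), so about 11 mm or 0.04 rad. The robot is clear, so I hand it in.

```bash
python3 -c "
from rig import robot
print(robot.finish_job())"
```

```text
the job is handed in; nothing more can be done
None
```

The base is levered up and the job is handed in, at about 12 s on the robot's clock; no verdict was reported. I gripped the square-handled bar, slid its tip under the base's edge over the grey fulcrum's rod, and let go. I then pressed the handle down with closed fingers until the force rose to 37 N, with its end at the bench, and withdrew.

**Last checks:**
- **Base height:** the front corners sit 2 to 3 px higher in the scene view than at the start. That is roughly 11 mm, or about 0.04 rad, against the 0.018 rad needed.
- **Bar:** it still lay across the rod with its tip under the edge after the gripper had left.
- **Gripper:** it stood clear, with wrist force near zero, and went nowhere near the base.

**Disagreements:**
- The top and wrist cameras differed by about 7 mm on the bar's sideways position. I split the difference and the jaws centred on the handle.
- A phase-correlation check of the plate's shift gave only about 0.5 px up and 1.2 px sideways, less than the corners showed. Its window covered mostly the cover and the middle of the plate, so I trusted the corners.

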